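# Lay two sample tubes on the rocker

### The arm

A 6-joint arm with a two-finger parallel gripper is mounted at the origin on the work surface. World frame = base frame: x ahead of the robot, y to its left, z up, the work surface at z = 0. Lengths are in mm, angles in rad, forces in N, time in s.
With the tool pointing down it reaches from about 300 to 850 mm from the base axis. Payload 4.2 kg.
Tool frame: the origin (TCP) lies midway between the tips of the shut fingers; the grasp point (between the pads) lies env.grasp_offset behind it (env.grasp_offset is the distance from the TCP to the grasp point, in mm); z points along the fingers, y is the direction in which the jaws open and shut (so a half turn about z gives the same grasp; the last joint's range is limited). The gripper opens to 91 mm and grips with 3 to 60 N. Pads are 32 mm wide; open, the fingers measure 118 mm over their backs; the gripper's body (76 mm by 178 mm) begins 60 mm behind the grasp point.
Start: joints at [-0.02, 0.32, 1.565, -0, 1.257, -0.02], TCP at [575.018, 0, 188.276] pointing down, gripper open.
Joint ranges: [-3.11, 3.11], [-0.84, 2.01], [0.21, 2.61], [-1.34, 4.49], [0.05, 2.63], [-2.56, 2.56]. Speed limits (rad/s): [2.57, 2.57, 3.14, 3.14, 3.14, 3.14].

### API

Orientations are given as a 3x3 rotation matrix whose columns are the frame's x, y, z axes.
In Python, from bench import monitor, vision, env, trace, mark_of gives the robot as it stands.
- The arm moves only by the tool play_rows, never from a script. Its arguments are lists of equal length, an entry for each row: "travel": the shift along the tool's x, y, z in cm, a list of three; "spin": the turn about the tool's z in degrees. A call has 1 to 20 rows; each row is the pose to reach, as a shift and turn from the pose commanded when the call began, along the tool's axes at that moment; what a row does not reach only later rows make up. A row lasts 1/8 s, in which the tool goes at most 62.5 mm and 10.7 degrees, less where a joint would pass 70% of its speed; a pose out of reach is approached as far as the arm can. A call with a gripper value outside its range is refused whole. "claw" is the gripper's target within -1 to 1 (fully open at 1, half-way at 0, shut at -1), set as the call begins (left out, the last holds). The fingers move at their own pace and stop on an object; "newtons" is the grip in N (left out, the last holds). Time passes only in rows, so rows that repeat a pose let the fingers close. It gives the time, the measured TCP pose, the force and the opening at its end, in the units of the state.
- monitor.read_state(): the state, without advancing time (a new reading comes with each control period).
- vision.get_image(name): name is "scene" or "side" or "wrist"; returns a dict with "frame" (400x640x3 uint8, blue, green, red), "fx", "fy", "cx", "cy" (pixels), "R" (3x3) and "t" (3): a world point X has camera coordinates R X + t. Camera axes: x right, y down, z forward; pixel columns grow to the right and rows downward; lengths in mm; the calibration is good to about 2 mm. A picture is of the moment at which its call begins. There is no depth.
- env.close_job(): hands the job in, once; it reports no verdict.
Trained networks look in a picture, given as the dict that the camera call returned (one of the last four; its "shot" number tells which), for a name from the list of things; names that differ only in an ending like _2 or _b are one class to them, and where a whole thing is asked for, a point or a joint stands for the part that bears it (a point fixed in the world has none). Each returns a list of dicts, best first, with "score" (0 to 1); they miss things now and then, are a little off and sometimes report something else, mostly with a low value. They report only what shows in the picture. A call takes as long as a camera call. They do not tell look-alikes from the thing itself.
- trace(picture, label): "pixels" (400x640 bool, what is visible of it) and "bbox" ([left, top, right, bottom] in pixels, round what is visible of it).
- mark_of(picture, label): "position" ([column, row] in pixels: a listed point, or the origin of a listed thing).
The state is a dict: "time": time; "joint_pos": joint angles; "joint_vel": joint speeds; "joint_efforts": joint torques, N m; "tcp_pos": TCP position; "ee_rot": TCP orientation; "wrist_force": force on the tool from outside, world axes, zero at the start; "torque": the same for the moment, N m; "opening": opening from 0.0 (shut) to 1.0 (fully open).
Only numpy, scipy, OpenCV 4.12 (cv2) and the standard library are available. Lean on these libraries where they do the work, as an engineer would, in place of code of your own. Each camera call takes 0.05 s, during which the arm holds its last target. There are 200 camera calls.

### The job

Get the red-capped and the yellow-capped tubes ready for mixing: lay each one on its side in its own groove on the rocker, centred across both white notched rails so that it is cradled and cannot roll. It does not matter which tube takes which groove or which way the caps point. Leave the blue-capped tube where it lies.

Things in the scene. Friction and masses are not known exactly. Their poses are not given: they have to be found in the camera images.
- tube_red: Capped sample tube, a plain cylinder 30 mm in diameter, 120 mm long, white with a 26 mm long red cap at one end, about 50 g. Starts lying flat on the bench, yaw varies; can roll if pushed. Origin on its axis at mid-length (15 mm above the bench at the start); x axis along the tube towards the cap.
- tube_yellow: Capped sample tube, a plain cylinder 30 mm in diameter, 120 mm long, white with a 26 mm long yellow cap at one end, about 50 g. Starts lying flat on the bench, yaw varies; can roll if pushed. Origin on its axis at mid-length (15 mm above the bench at the start); x axis along the tube towards the cap.
- tube_blue: Capped sample tube, a plain cylinder 30 mm in diameter, 120 mm long, white with a 26 mm long blue cap at one end, about 50 g. Starts lying flat on the bench, yaw varies; can roll if pushed. Origin on its axis at mid-length (15 mm above the bench at the start); x axis along the tube towards the cap. Not part of this batch.
- rocker: Fixed low blue rocker, 230 x 200 mm, dark platform, top at 52 mm. Two white rails (12 mm thick, 180 long, tops at 94 mm) run along its y at x = -40 and +40 mm, 68 mm clear between. Each has 90 deg V notches at y = -42 and +42 mm, 48 mm wide, bottom at 70 mm; they line up into two grooves along x. A seated tube's axis is at 91 mm. Origin: centre of underside, on the bench; z up. Heights above bench.
Mind the look-alikes: they are no part of the job. Leave any orange look-alike of the tube_red alone. What is shaped like the tube_yellow but black is not meant.

How it is judged (in metres and radians):
At the end, for the whole second after the job is handed in: Red and yellow tubes at rest in different grooves: tube middle within 20 mm of the midpoint between the rails along the groove, 8 mm sideways and 6 mm of seated height, in line within 10 degrees; blue tube within 30 mm of its start (((x of tube_red in the frame of rocker between -0.02 and 0.02 m and y of tube_red in the frame of rocker between 0.034 and 0.05 m and z of tube_red in the frame of rocker between 0.0852 and 0.0972 m and angle between the x axis of each of tube_red, tube_yellow and the x axis of rocker, either way round below 0.175 rad and linear speed of each of tube_red, tube_yellow below 0.02 m/s and angular speed of each of tube_red, tube_yellow below 0.3 rad/s and x of tube_yellow in the frame of rocker between -0.02 and 0.02 m and y of tube_yellow in the frame of rocker between -0.05 and -0.034 m and z of tube_yellow in the frame of rocker between 0.0852 and 0.0972 m) or (x of tube_red in the frame of rocker between -0.02 and 0.02 m and y of tube_red in the frame of rocker between -0.05 and -0.034 m and z of tube_red in the frame of rocker between 0.0852 and 0.0972 m and angle between the x axis of each of tube_red, tube_yellow and the x axis of rocker, either way round below 0.175 rad and linear speed of each of tube_red, tube_yellow below 0.02 m/s and angular speed of each of tube_red, tube_yellow below 0.3 rad/s and x of tube_yellow in the frame of rocker between -0.02 and 0.02 m and y of tube_yellow in the frame of rocker between 0.034 and 0.05 m and z of tube_yellow in the frame of rocker between 0.0852 and 0.0972 m)) and distance of tube_blue from where it was at the start of the episode below 0.03 m); the robot touches nothing.
It fails at once if the blue-capped tube is moved 30 mm or more from where it lay (distance of tube_blue from where it was at the start of the episode above 0.03 m).
It also fails if it takes over 59 s, if anything falls off the work surface, if the arm or the gripper's body presses on something with over 40 N, if the wrist force passes 120 N, or if a joint passes its speed limit or range.

## Working session

There is one attempt and no reset: what is moved stays moved. The work goes in short steps, Python scripts to look and compute and a tool call to move; the robot and the scene stay as the last step left them, time stands still between calls to the robot, and variables do not carry over. Pictures are saved under pics/ and viewed, about 8 in all and at most 12, crops included, and the job is handed in when it is done.

Besides the shell and the picture viewer there is one more tool, called as name([rows], argument=value, ...), one row to a line, values as JSON. play_rows: Moves the arm, as the interface text tells. Its arguments: {"type":"object","properties":{"travel":{"type":"array"},"spin":{"type":"array"},"claw":{"type":"number"},"newtons":{"type":"number"}},"required":["travel","spin"]}

```bash
ls; mkdir -p pics; python3 - <<'E'
from bench import monitor, vision, env, trace, mark_of
import cv2
s=monitor.read_state();print(s['time'],s['tcp_pos'],s['ee_rot'],env.grasp_offset,s['opening'])
for c in('scene','side'):
    p=vision.get_image(c);cv2.imwrite(f'pics/{c}0.png',p['frame'])
    print(c,p['fx'],p['R'],p['t'])
    for n in('tube_red','tube_yellow','tube_blue','rocker'):
        print(n,[(round(m['score'],2),m['position']) for m in mark_of(p,n)],[(round(m['score'],2),m['bbox']) for m in trace(p,n)])
E
```

```text
pics
0.0 [5.74456578e+02 1.19707163e-02 1.87443831e+02] [[ 5.24802035e-06  9.99998513e-01 -1.72467704e-03]
 [ 9.99999999e-01 -5.17306119e-06  4.34671803e-05]
 [ 4.34581938e-05 -1.72467727e-03 -9.99998512e-01]] 18.8 1.0019706718607824
scene 383.8214309633205 [[ 0.56520658  0.82494131  0.00365481]
 [ 0.7032915  -0.47953338 -0.52481311]
 [-0.43118742  0.29919822 -0.85120963]] [-258.91727732 -366.70031646 1177.6668665 ]
tube_red [(0.58, [358.6, 212.5]), (0.57, [295.3, 181.9])] [(0.97, [333.5, 200.3, 383.8, 219.5]), (0.77, [273.3, 171.9, 322.3, 194.4])]
tube_yellow [(0.58, [220.8, 313.8]), (0.56, [290.5, 279.0])] [(0.88, [278.9, 251.9, 295.0, 310.4]), (0.88, [202.4, 286.9, 245.8, 335.4])]
tube_blue [(0.97, [212.9, 236.8])] [(0.8, [196.4, 214.2, 233.6, 262.1])]
rocker [(0.91, [415.4, 163.1])] [(0.68, [364.9, 113.2, 472.7, 209.0]), (0.68, [272.9, 170.8, 325.0, 193.4])]
side 464.0682433084485 [[ 0.84016106 -0.54219244  0.01251963]
 [-0.37783521 -0.60172775 -0.7036791 ]
 [ 0.3890629   0.58647342 -0.71040762]] [-493.10832888  210.48494311  894.6087631 ]
tube_red [(0.96, [272.7, 226.2]), (0.8, [308.8, 184.9])] [(0.93, [294.4, 166.9, 320.6, 206.5]), (0.62, [257.3, 205.7, 282.5, 250.8])]
tube_yellow [(0.64, [423.0, 288.6]), (0.59, [384.9, 232.1])] [(0.61, [398.6, 268.6, 446.9, 311.6]), (0.6, [358.2, 230.7, 415.8, 244.9])]
tube_blue [(0.71, [339.2, 302.3])] [(0.9, [313.2, 282.7, 366.9, 326.9])]
rocker [(0.73, [253.9, 148.3])] [(0.87, [197.1, 96.5, 313.0, 182.9])]
```

```bash
python3 - <<'E'
import cv2
a=cv2.imread('pics/scene0.png')[100:350,170:490];cv2.imwrite('pics/a.png',cv2.resize(a,None,fx=2.5,fy=2.4,interpolation=3))
a=cv2.imread('pics/side0.png')[85:335,180:500];cv2.imwrite('pics/b.png',cv2.resize(a,None,fx=2.5,fy=2.4,interpolation=3))
E
```

```text
(no output)
```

View pics/a.png

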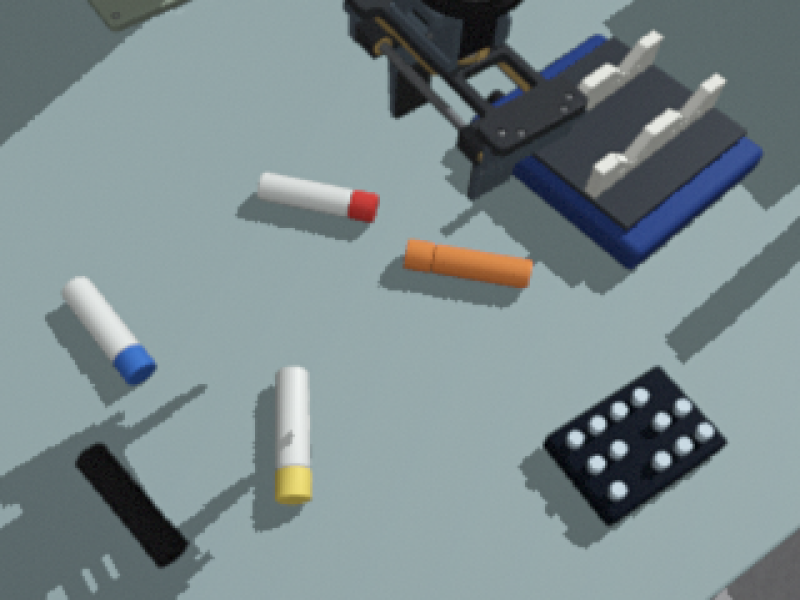

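View pics/b.png

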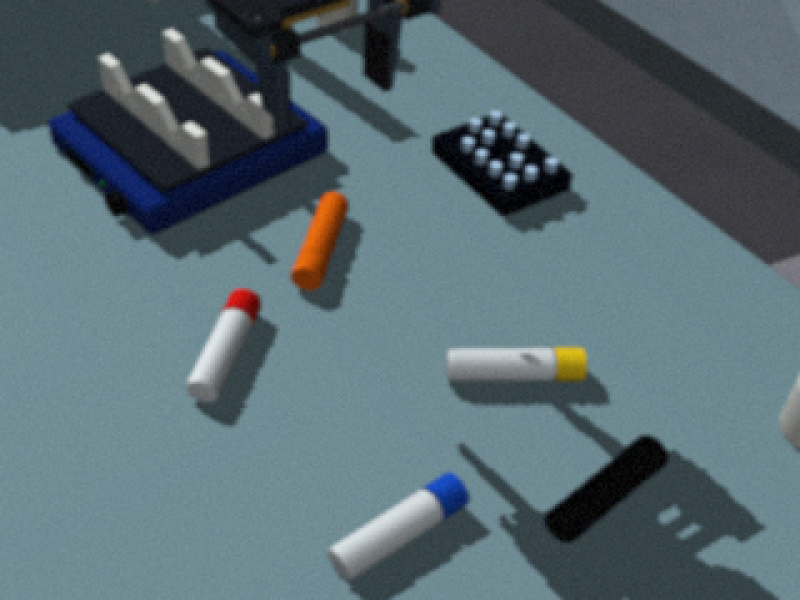

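Scene candidates:
- **Red:** the red-capped white tube is at scene (296,182), side (270,226). The all-orange look-alike at scene (358,212), side (309,185) is excluded.
- **Yellow:** the white tube with the yellow cap is at scene (288,280), side (386,237). The black one at scene (221,314), side (423,289) is excluded.
- **Blue:** at scene (214,238). The rocker is partly hidden by the gripper.

These 2.5x crops show the caps clearly.

```bash
cat > h.py <<'E'
from bench import monitor, vision, env, trace, mark_of
import cv2, numpy as np
def K(p): return np.array([[p['fx'],0,p['cx']],[0,p['fy'],p['cy']],[0,0,1]])
def P(p): return K(p)@np.c_[p['R'],p['t']]
def proj(p,X):
    x=np.c_[np.atleast_2d(X),np.ones(len(np.atleast_2d(X)))]@P(p).T; return x[:,:2]/x[:,2:]
def tri(pa,a,pb,b):
    X=cv2.triangulatePoints(P(pa),P(pb),np.float64(a).reshape(2,1),np.float64(b).reshape(2,1))[:,0];X=X[:3]/X[3]
    return X,np.linalg.norm(proj(pa,X)[0]-a),np.linalg.norm(proj(pb,X)[0]-b)
def back(p,uv,z):
    C=-p['R'].T@p['t'];d=p['R'].T@np.linalg.inv(K(p))@[uv[0],uv[1],1];return C+d*(z-C[2])/d[2]
def axis(m):  # centre, direction of a mask
    r=cv2.minAreaRect(np.argwhere(m)[:,::-1].astype(np.float32));b=cv2.boxPoints(r)
    e=[b[1]-b[0],b[2]-b[1]];d=max(e,key=np.linalg.norm);return np.array(r[0]),d/np.linalg.norm(d)
def tube(pa,ma,pb,mb):
    (ca,da),(cb,db)=axis(ma),axis(mb);X,*e=tri(pa,ca,pb,cb)
    n=[np.cross(p['R'].T@np.linalg.inv(K(p))@[*c,1],p['R'].T@np.linalg.inv(K(p))@[*(c+d),1]) for p,c,d in((pa,ca,da),(pb,cb,db))]
    v=np.cross(*n);v/=np.linalg.norm(v);return X,e,v
def pick(p,n,uv):
    return min(trace(p,n),key=lambda m:np.linalg.norm(np.array(m['bbox'])[[0,1]]/2+np.array(m['bbox'])[[2,3]]/2-uv))['pixels']
E
python3 - <<'E'
from h import *
pa=vision.get_image('scene');pb=vision.get_image('side')
for n,a,b in(('tube_red',(296,182),(270,228)),('tube_yellow',(288,280),(386,237)),('tube_blue',(214,238),(340,304))):
    ma,mb=pick(pa,n,a),pick(pb,n,b)
    X,e,v=tube(pa,ma,pb,mb);print(n,X.round(1),np.round(e,1),v.round(3),'yaw',np.degrees(np.arctan2(v[1],v[0])))
    for p,m in((pa,ma),(pb,mb)):
        c,d=axis(m); q=back(p,c,15);q2=back(p,c+10*d,15)-q; print('  mono',q.round(1),np.degrees(np.arctan2(q2[1],q2[0])).round(1))
X,*e=tri(pa,mark_of(pa,'rocker')[0]['position'],pb,mark_of(pb,'rocker')[0]['position']);print('rocker',X,e)
for p in(pa,pb):
    print(back(p,mark_of(p,'rocker')[0]['position'],0).round(1))
E
```

```text
tube_red [439.8 -44.1  17.2] [0.1 0.1] [-0.784 -0.612 -0.104] yaw -142.04673857680376
  mono [438.6 -43.6  15. ] 41.9
  mono [440.6 -42.2  15. ] 40.2
tube_yellow [ 644.2 -200.7   16.8] [0.7 0.5] [ 0.847 -0.531  0.03 ] yaw -32.092221417607846
  mono [ 644.2 -201.7   15. ] -32.2
  mono [ 645.1 -198.6   15. ] -30.6
tube_blue [ 459.2 -284.6   16.7] [0.3 0.2] [ 0.997  0.08  -0.023] yaw 4.575605855619212
  mono [ 458.6 -285.1   15. ] 4.5
  mono [ 459.8 -283.3   15. ] 4.0
rocker [552.56731008 250.43261387  -1.26835922] [np.float64(0.6721995794361867), np.float64(0.4499438532128784)]
[554.3 247.6   0. ]
[551.9 250.7   0. ]
```

play_rows([
  [-4.3,-13.5,6],
  [-4.3,-13.5,6],
  [-4.3,-13.5,6],
  [-4.3,-13.5,6],
  [-4.3,-13.5,6],
  [-4.3,-13.5,6],
  [-4.3,-13.5,6],
  [-4.3,-13.5,6],
], spin=[49,49,49,49,49,49,49,49], claw=0.4, newtons=15)

```text
time: 2.5
tcp_pos: [440.1, -43.0, 128.3]
ee_rot: [[0.754, 0.657, 0.0], [0.657, -0.754, -0.0], [0.0, 0.0, -1.0]]
wrist_force: [0.7, -0.2, -0.0]
opening: 0.703
```

```bash
cat > rk.py <<'E'
from h import *
from scipy.optimize import minimize
def rails(g):
    x,y,a=g;R=np.array([[np.cos(a),-np.sin(a)],[np.sin(a),np.cos(a)]]);out=[]
    prof=[(-90,52),(-90,94),(-66,94),(-42,70),(-18,94),(18,94),(42,70),(66,94),(90,94),(90,52)]
    for rx in(-46,-34,34,46):
        out.append(np.array([[*(R@[rx,q[0]]+[x,y]),q[1]] for q in prof]))
    return out
def render(p,g):
    im=np.zeros((1600,2560),np.uint8);r=rails(g)
    for f in r: cv2.fillPoly(im,[np.int32(proj(p,f)*4+2)],255)
    for i in(0,2):
        for k in range(9): cv2.fillPoly(im,[np.int32(proj(p,np.array([r[i][k],r[i][k+1],r[i+1][k+1],r[i+1][k]]))*4+2)],255)
    return cv2.resize(im,(640,400),interpolation=cv2.INTER_AREA)/255.
def fit(ps,g0):
    ws=[]
    for p in ps:
        f=p['frame'].astype(int);w=((f.min(2)>115)&(f.max(2)-f.min(2)<35)).astype(float)
        c=np.int32([proj(p,[g0[0]+a,g0[1]+b,h])[0] for a in(-110,110) for b in(-110,110) for h in(40,100)])
        k=np.zeros((400,640),np.uint8);cv2.fillConvexPoly(k,cv2.convexHull(c),1);ws.append(w*k)
    def cost(g): return sum(1-np.minimum(a,w).sum()/np.maximum(a,w).sum() for p,w in zip(ps,ws) for a in[render(p,g)])
    best=min((minimize(cost,[*g0[:2],a],method='Nelder-Mead',options=dict(initial_simplex=[[g0[0]+dx,g0[1]+dy,a+da] for dx,dy,da in((0,0,0),(12,0,0),(0,12,0),(0,0,.15))],xatol=.05,fatol=1e-4)) for a in np.radians(np.arange(-90,90,20))),key=lambda r:r.fun)
    return best.x[:2],np.degrees(best.x[2]),best.fun/len(ps),ws
E
python3 - <<'E'
from rk import *
s=monitor.read_state();print(s['time'],s['tcp_pos'],s['ee_rot'].round(3),s['opening'],s['joint_pos'])
pa=vision.get_image('scene');pb=vision.get_image('side')
for ps in([pa,pb],[pa],[pb]):
    c,a,f,ws=fit(ps,(553,250));print(c.round(1),round(a,2),round(f,3))
    if len(ps)==2:g=(*c,np.radians(a))
v=[]
for p in(pa,pb):
    u,w=np.int32(proj(p,[553,250,60])[0]);im=p['frame'].copy()
    im[...,1]=np.where(cv2.Canny((render(p,g)*255).astype(np.uint8),100,200)>0,255,im[...,1])
    y=max(w-70,0);v.append(cv2.resize(im[y:y+140,u-90:u+90],(396,308)))
cv2.imwrite('pics/c.png',np.hstack(v))
w=vision.get_image('wrist');
X=np.array([440,-43,15]);print('wrist red expect',proj(w,X),[ (m['score'],back(w,m['position'],15).round(1)) for m in mark_of(w,'tube_red')])
for m in trace(w,'tube_red'):
    c,d=axis(m['pixels']);q=back(w,c,15);q2=back(w,c+10*d,15)-q;print(m['score'],m['bbox'],q.round(1),np.degrees(np.arctan2(q2[1],q2[0])))
cv2.imwrite('pics/w.png',w['frame'])
E
```

```text
2.5 [440.08392121 -42.95172047 128.2585619 ] [[ 0.754  0.657  0.   ]
 [ 0.657 -0.754 -0.   ]
 [ 0.     0.    -1.   ]] 0.7029877503818733 [-1.23291700e-01  1.63489228e-01  1.94319068e+00 -1.39893614e-05
  1.03484038e+00  7.30930537e-01]
[553.9 248.1] 6.65 0.705
[553.8 247.6] 6.78 0.451
[559.7 258.1] 5.6 0.946
wrist red expect [[315.27886145 195.10327979]] [(0.72, array([442.5, -42.2,  15. ]))]
0.92 [300.7, 136.7, 330.5, 250.6] [442.  -40.9  15. ] -139.01986218471677
0.84 [345.9, 0.3, 379.9, 94.2] [577.1  19.8  15. ] -136.82905051674433
```

View pics/c.png

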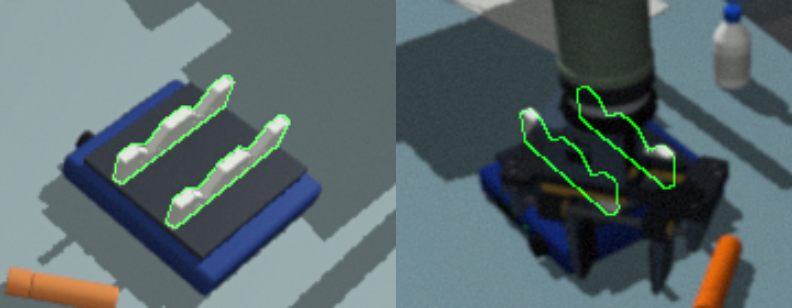

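The scene-view rail fit is excellent: rocker (553.8, 247.6), yaw 6.7°. The side view is blocked by the arm. The wrist view agrees with stereo on the red tube to about 2 mm and 1°, so I'm grasping it.

play_rows([
  [0.1,0,5],
  [0.1,0,9],
  [0.1,0,11],
  [0.1,0,12],
  [0.1,0,12.4],
  [0.1,0,12.4],
], spin=[0,0,0,0,0,0])

```text
time: 3.5
tcp_pos: [441.3, -42.4, 4.7]
ee_rot: [[0.755, 0.656, 0.001], [0.656, -0.755, -0.0], [0.001, 0.001, -1.0]]
wrist_force: [0.1, 1.0, -0.3]
opening: 0.703
```

play_rows([
  [0,0,0],
  [0,0,0],
  [0,0,0],
  [0,0,0],
  [0,0,0],
  [0,0,-1],
  [0,0,-3],
  [0,0,-8],
  [0,0,-13],
  [0,0,-18],
  [0,0,-18],
  [0,0,-18],
], spin=[0,0,0,0,0,0,0,0,0,0,0,0], claw=-1, newtons=20)

```text
time: 5.0
tcp_pos: [440.1, -42.3, 184.1]
ee_rot: [[0.755, 0.656, -0.0], [0.656, -0.755, 0.0], [-0.0, -0.0, -1.0]]
wrist_force: [0.4, -0.1, -0.1]
opening: 0.003
```

```bash
python3 - <<'E'
from rk import *
s=monitor.read_state();print(s['time'],s['tcp_pos'],s['ee_rot'].round(3),s['opening'],s['joint_pos'].round(2) if hasattr(s['joint_pos'],'round') else s['joint_pos'])
w=vision.get_image('wrist');pa=vision.get_image('scene');pb=vision.get_image('side')
# along-tube offset of the held tube, at its axis height
T=s['tcp_pos'];z=T[2]+11
for m in trace(w,'tube_red')[:2]:
    c,d=axis(m['pixels']);q=back(w,c,z);q2=back(w,c+10*d,z)-q;print('wrist',m['score'],m['bbox'],(q-T).round(1),np.degrees(np.arctan2(q2[1],q2[0])))
for n,p in(('scene',pa),('side',pb)):
    for m in trace(p,'tube_red')[:3]:
        c,d=axis(m['pixels']);q=back(p,c,z);print(n,m['score'],m['bbox'],(q-T).round(1))
v=[cv2.resize(w['frame'],(480,300)),cv2.resize(pa['frame'][60:260,200:520],(480,300))]
cv2.imwrite('pics/d.png',np.vstack(v))
c,a,f,ws=fit([pb],(553.8,247.6));print(c.round(1),round(a,2),round(f,3))
E
```

```text
5.0 [440.12079517 -42.28659104 184.08555011] [[ 0.755  0.656 -0.   ]
 [ 0.656 -0.755  0.   ]
 [-0.    -0.    -1.   ]] 0.0031529707834274446 [-0.12  0.11  1.85 -0.    1.18  0.73]
wrist 0.98 [302.1, 136.1, 327.3, 236.7] [27.7 23.6 11. ] -139.02841535280695
wrist 0.66 [341.3, 1.4, 369.6, 98.2] [100.4  58.7  11. ] -136.4181692796729
scene 0.73 [273.9, 170.6, 322.4, 193.4] [105.3 -62.1  11. ]
scene 0.72 [358.1, 114.0, 473.4, 211.7] [189.7 178.4  11. ]
scene 0.66 [332.8, 195.9, 382.9, 218.2] [220.9  -4.5  11. ]
side 0.82 [296.9, 166.5, 319.6, 204.0] [ 44.7 -89.1  11. ]
side 0.65 [256.1, 204.9, 285.5, 252.9] [ -68.2 -144.4   11. ]
[562.3 257.2] 0.04 0.945
```

View pics/d.png

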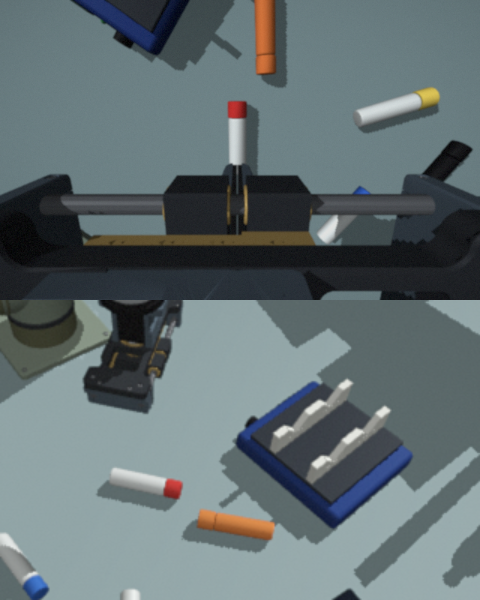

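The fingers shut on nothing and the red tube still lies at scene (297,182). I most likely lifted before the slow fingers had closed. I'll re-measure it and retry with a longer close.

play_rows([
  [0,0,3],
  [0,0,5.6],
  [0,0,5.6],
  [0,0,5.6],
  [0,0,5.6],
  [0,0,5.6],
  [0,0,5.6],
  [0,0,5.6],
], spin=[0,0,0,0,0,0,0,0], claw=0.4)

```text
time: 6.3
tcp_pos: [440.8, -42.4, 128.4]
ee_rot: [[0.755, 0.656, 0.0], [0.656, -0.755, -0.0], [0.0, 0.0, -1.0]]
wrist_force: [0.3, 0.8, 0.8]
opening: 0.701
```

```bash
python3 - <<'E'
from h import *
s=monitor.read_state();print(s['time'],s['tcp_pos'],s['opening'])
for n,uv in(('scene',(297,182)),('side',(270,228)),('wrist',(315,195))):
    p=vision.get_image(n);m=pick(p,'tube_red',uv)
    c,d=axis(m);q=back(p,c,15);q2=back(p,c+10*d,15)-q;print(n,c,q.round(1),np.degrees(np.arctan2(q2[1],q2[0])).round(1))
E
```

```text
6.3 [440.8293254  -42.35123842 128.40781663] 0.7007621732066217
scene [296.76925659 181.65383911] [438.8 -43.5  15. ] 42.2
side [270.14379883 228.56956482] [440.3 -43.   15. ] 40.8
wrist [315.  193.5] [441.8 -41.   15. ] -139.1
```

Tube unmoved. Descend again, close fully and check the opening before lifting.

play_rows([
  [0,0,5],
  [0,0,9],
  [0,0,11],
  [0,0,12.2],
  [0,0,12.5],
  [0,0,12.5],
], spin=[0,0,0,0,0,0])

```text
time: 7.35
tcp_pos: [441.4, -42.4, 3.7]
ee_rot: [[0.755, 0.656, 0.001], [0.656, -0.755, -0.0], [0.001, 0.001, -1.0]]
wrist_force: [0.6, 0.3, -0.2]
opening: 0.699
```

play_rows([
  [0,0,0],
  [0,0,0],
  [0,0,0],
  [0,0,0],
  [0,0,0],
  [0,0,0],
  [0,0,0],
  [0,0,0],
], spin=[0,0,0,0,0,0,0,0], claw=-1, newtons=20)

```text
time: 8.35
tcp_pos: [441.9, -42.7, 4.4]
ee_rot: [[0.755, 0.656, 0.003], [0.656, -0.755, -0.001], [0.001, 0.002, -1.0]]
wrist_force: [-1.2, -1.0, 10.6]
opening: 0.008
```

```bash
python3 - <<'E'
from h import *
s=monitor.read_state();print(s['time'],s['tcp_pos'],s['opening'],s['wrist_force'])
v=[]
for n in('scene','side','wrist'):
    p=vision.get_image(n)
    u,w=np.int32(proj(p,[440,-43,15])[0]);print(n,u,w)
    im=p['frame'] if n=='wrist' else p['frame'][w-50:w+50,u-80:u+80]
    v.append(cv2.resize(im,(400,250),interpolation=3))
cv2.imwrite('pics/e.png',np.vstack([np.hstack(v[:2]),np.hstack([v[2],v[2]*0])]))
E
```

```text
8.35 [441.92339628 -42.69619239   4.40742442] 0.008371191302942964 [-1.23150188 -0.96944627 10.60690349]
scene 297 181
side 270 228
wrist 313 239
```

View pics/e.png

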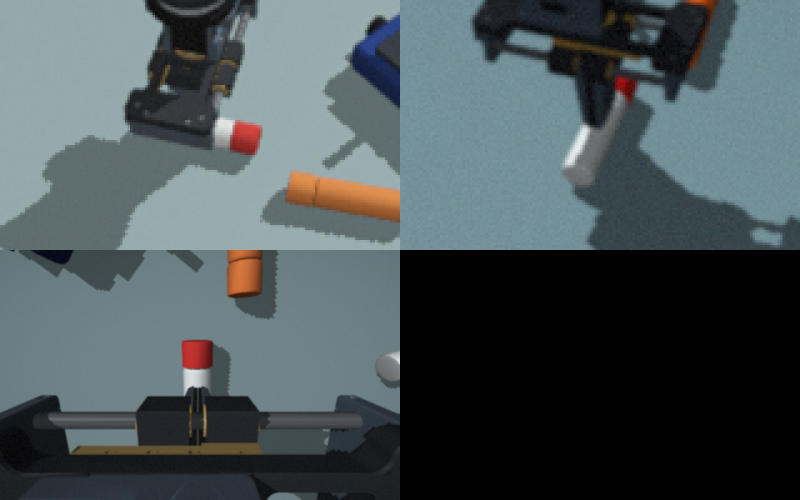

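```bash
python3 - <<'E'
from h import *
ps=vision.get_image('scene');pd=vision.get_image('side')
for p,n in((ps,'scene'),(pd,'side')):
    print(n,'cam',(-p['R'].T@p['t']).round())
    print(' start tips',proj(p,[[529,0,187],[620,0,187]]).round(), 'now tcp',proj(p,[[442,-42.7,4.4],[442,-42.7,18],[442,-42.7,30]]).round(1))
print(tri(ps,[332.8,148],pd,[332,121.7]),tri(ps,[362,181],pd,[290,142.5]));print(tri(ps,[332.8,148],pd,[290,142.5]),tri(ps,[362,181],pd,[332,121.7]))
E
```

```text
scene cam [ 912. -315.  811.]
 start tips [[335. 155.]
 [363. 185.]] now tcp [[297.9 184.7]
 [297.7 181.7]
 [297.5 179. ]]
side cam [ 146. -665.  790.]
 start tips [[293. 144.]
 [329. 130.]] now tcp [[271.  231.3]
 [270.7 227.3]
 [270.4 223.7]]
(array([577.22697182, -54.71025225, 269.17517382]), np.float64(10.079248291104394), np.float64(6.35692694212243)) (array([567.81288368,  59.0407715 , 123.11960586]), np.float64(9.532582116608914), np.float64(6.328894517110076))
(array([520.13347583,  -1.46027857, 196.58940204]), np.float64(1.2495563378266312), np.float64(0.8493687518820316)) (array([622.93184503,  -6.28782251, 210.66897385]), np.float64(0.46174739065665715), np.float64(0.2826672043683191))
```

play_rows([
  [0,0,-5],
  [0,0,-10],
  [0,0,-15],
  [0,0,-15],
  [0,0,-15],
], spin=[0,0,0,0,0])

```text
time: 9.22
tcp_pos: [440.1, -42.3, 152.7]
ee_rot: [[0.755, 0.656, -0.001], [0.656, -0.755, 0.0], [-0.001, -0.001, -1.0]]
wrist_force: [0.4, 0.1, 0.3]
opening: 0.004
```

```bash
python3 - <<'E'
from h import *
s=monitor.read_state();print(s['time'],s['tcp_pos'],s['opening'],s['wrist_force'])
v=[];T=s['tcp_pos']
for n in('scene','side'):
    p=vision.get_image(n);u,w=np.int32(proj(p,T)[0])
    im=cv2.resize(p['frame'][w-60:w+60,u-60:u+60],(400,400),interpolation=3);k=400/120
    for dz in(0,18.8):
        q=(proj(p,T+[0,0,dz])[0]-[u-60,w-60]+.5)*k;cv2.circle(im,tuple(int(i) for i in q),3,(0,255,0),1)
    v.append(im);m=pick(p,'tube_red',(297,182) if n=='scene' else (270,228));c,d=axis(m);print(n,back(p,c,15).round(1))
cv2.imwrite('pics/f.png',np.hstack(v))
E
```

```text
9.225 [440.06564626 -42.26378134 152.65872029] 0.004103707650266709 [0.36926587 0.09891524 0.3081621 ]
scene [439.5 -42.1  15. ]
side [438.8 -41.2  15. ]
```

View pics/f.png

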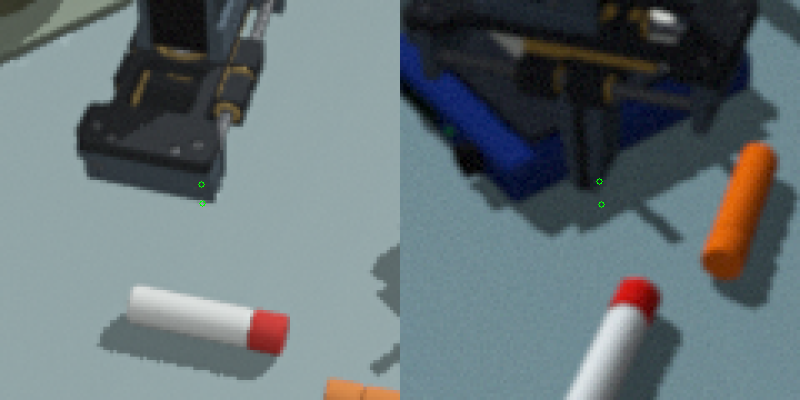

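play_rows([
  [0,0,0],
  [0,0,0],
  [0,0,0],
  [0,0,0],
  [0,0,0],
  [0,0,0],
], spin=[0,0,0,0,0,0], claw=0.6)

```text
time: 10.18
tcp_pos: [440.8, -42.3, 153.3]
ee_rot: [[0.755, 0.656, 0.0], [0.656, -0.755, 0.0], [0.0, 0.0, -1.0]]
wrist_force: [-0.5, 0.3, -0.1]
opening: 0.634
```

```bash
python3 - <<'E'
from h import *
s=monitor.read_state();print(s['time'],s['tcp_pos'],s['opening'])
v=[];T=s['tcp_pos'];R=np.array(s['ee_rot']);g=s['opening']*91/2
for n in('scene','side'):
    p=vision.get_image(n);u,w=np.int32(proj(p,T)[0])
    f=(255*(p['frame'][w-70:w+30,u-50:u+50]/255.)**.45).astype(np.uint8)
    im=cv2.resize(f,(400,400),interpolation=3);k=4
    for o in([-g,0],[g,0],[0,0],[g,18.8],[-g,18.8]):
        q=(proj(p,T+R[:,1]*o[0]-R[:,2]*o[1])[0]-[u-50,w-70]+.5)*k;cv2.circle(im,tuple(int(i) for i in q),2,(0,0,255),-1)
    v.append(im)
cv2.imwrite('pics/g.png',np.hstack(v))
E
```

```text
10.175 [440.78375254 -42.34638424 153.31303841] 0.6335755058170018
```

View pics/g.png

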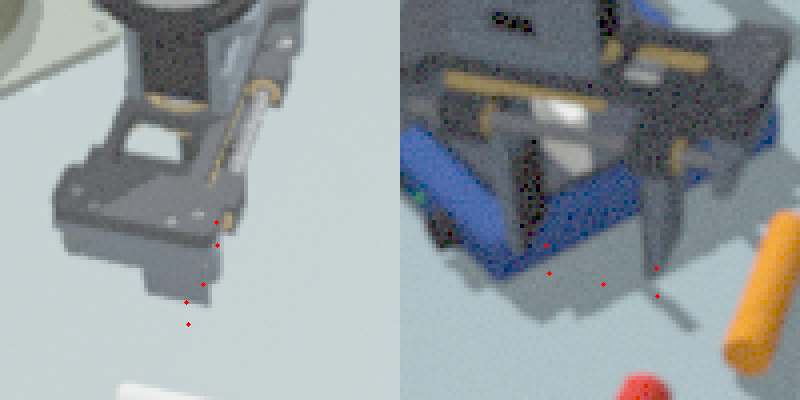

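The fingertips sit visibly 15–25 mm above the reported TCP in both views, and on the last try they closed over the tube's top. I'll go lower in small steps, watching the force.

play_rows([
  [0,0,5],
  [0,0,10],
  [0,0,14],
  [0,0,15],
  [0,0,15.3],
  [0,0,15.3],
], spin=[0,0,0,0,0,0])

```text
time: 11.02
tcp_pos: [442.1, -42.5, 1.4]
ee_rot: [[0.755, 0.656, 0.003], [0.656, -0.755, -0.0], [0.002, 0.002, -1.0]]
wrist_force: [0.0, 0.1, 0.5]
opening: 0.798
```

play_rows([
  [0,0,0.2],
  [0,0,0.3],
  [0,0,0.3],
], spin=[0,0,0])

```text
time: 11.4
tcp_pos: [440.9, -42.3, -2.5]
ee_rot: [[0.755, 0.656, 0.001], [0.656, -0.755, -0.0], [0.0, 0.0, -1.0]]
wrist_force: [-0.5, 0.3, 0.7]
opening: 0.802
```

play_rows([
  [0,0,0.2],
  [0,0,0.4],
  [0,0,0.4],
], spin=[0,0,0])

```text
time: 11.78
tcp_pos: [440.6, -42.3, -7.0]
ee_rot: [[0.755, 0.656, -0.0], [0.656, -0.755, 0.0], [-0.0, -0.0, -1.0]]
wrist_force: [1.0, 1.0, -0.1]
opening: 0.801
```

play_rows([
  [0,0,0.2],
  [0,0,0.3],
  [0,0,0.3],
], spin=[0,0,0])

```text
time: 12.15
tcp_pos: [440.7, -42.3, -9.9]
ee_rot: [[0.755, 0.656, -0.0], [0.656, -0.755, 0.0], [-0.0, -0.0, -1.0]]
wrist_force: [-0.1, -0.7, 0.0]
opening: 0.797
```

play_rows([
  [0,0,0.2],
  [0,0,0.3],
  [0,0,0.3],
], spin=[0,0,0])

```text
time: 12.52
tcp_pos: [440.7, -42.3, -12.8]
ee_rot: [[0.755, 0.656, -0.0], [0.656, -0.755, 0.0], [-0.0, -0.0, -1.0]]
wrist_force: [0.2, -0.2, -0.1]
opening: 0.799
```

play_rows([
  [0,0,0.2],
  [0,0,0.4],
  [0,0,0.4],
], spin=[0,0,0])

```text
time: 12.9
tcp_pos: [440.6, -42.3, -16.9]
ee_rot: [[0.755, 0.656, -0.0], [0.656, -0.755, 0.0], [-0.0, -0.0, -1.0]]
wrist_force: [-0.1, -0.6, -0.9]
opening: 0.801
```

play_rows([
  [0,0,0.2],
  [0,0,0.3],
  [0,0,0.3],
], spin=[0,0,0])

```text
time: 13.28
tcp_pos: [440.7, -42.3, -19.8]
ee_rot: [[0.755, 0.656, -0.0], [0.656, -0.755, 0.0], [-0.0, -0.0, -1.0]]
wrist_force: [-0.7, -0.2, -0.4]
opening: 0.798
```

play_rows([
  [0,0,0.1],
  [0,0,0.2],
  [0,0,0.2],
], spin=[0,0,0])

```text
time: 13.65
tcp_pos: [440.7, -42.3, -21.8]
ee_rot: [[0.755, 0.656, -0.0], [0.656, -0.755, 0.0], [-0.0, -0.0, -1.0]]
wrist_force: [0.4, 0.5, 1.0]
opening: 0.798
```

play_rows([
  [0,0,0],
  [0,0,0],
  [0,0,0],
  [0,0,0],
  [0,0,0],
  [0,0,0],
  [0,0,0],
], spin=[0,0,0,0,0,0,0], claw=-1, newtons=20)

```text
time: 14.52
tcp_pos: [440.8, -42.3, -21.7]
ee_rot: [[0.755, 0.656, 0.0], [0.656, -0.755, 0.0], [0.0, 0.0, -1.0]]
wrist_force: [0.3, 0.0, -0.4]
opening: 0.326
```

Gripped: the opening is 29.7 mm. Lift and carry over the far groove.

play_rows([
  [0,0,-2],
  [0,0,-6],
  [0,0,-12],
  [4,-2.5,-18],
  [9,-5.4,-18],
  [14,-8.4,-18],
  [19,-11.4,-18],
  [24,-14.4,-18],
  [29.9,-17.9,-18],
  [29.9,-17.9,-18],
  [29.9,-17.9,-18],
  [29.9,-17.9,-18],
  [29.9,-17.9,-18],
], spin=[0,0,0,5,10,18,26,34.3,34.3,34.3,34.3,34.3,34.3])

```text
time: 16.15
tcp_pos: [548.9, 287.5, 158.6]
ee_rot: [[0.993, 0.115, 0.0], [0.115, -0.993, -0.0], [0.0, 0.0, -1.0]]
wrist_force: [0.3, 0.5, -0.2]
opening: 0.324
```

```bash
python3 - <<'E'
from rk import *
s=monitor.read_state();print(s['time'],s['tcp_pos'],s['ee_rot'].round(3),s['opening'],np.round(s['joint_pos'],2))
T=s['tcp_pos'];z=T[2]+36.7;C=np.array([T[0],T[1],z])
pa=vision.get_image('scene');pb=vision.get_image('side');w=vision.get_image('wrist')
v=[]
for n,p in(('scene',pa),('side',pb),('wrist',w)):
    e=proj(p,C)[0];print(n,'expect',e.round())
    for m in trace(p,'tube_red'):
        c,d=axis(m['pixels']);q=back(p,c,z);q2=back(p,c+10*d,z)-q;print('  ',round(m['score'],2),m['bbox'],(q-C).round(1),np.degrees(np.arctan2(q2[1],q2[0])).round(1))
    im=p['frame'].copy()
    for x in(-60,60): cv2.circle(im,tuple(int(i) for i in proj(p,C+[x*.9932,x*.1167,0])[0]),1,(0,255,0),-1)
    u,r=np.int32(e)
    if n!='wrist': im=im[max(r-50,0):max(r-50,0)+100,u-80:u+80]
    v.append(cv2.resize(im,(400,250),interpolation=3))
cv2.imwrite('pics/i.png',np.vstack([np.hstack(v[:2]),np.hstack([v[2],v[2]*0])]))
E
```

```text
16.15 [548.85106692 287.53731915 158.63355534] [[ 0.993  0.115  0.   ]
 [ 0.115 -0.993 -0.   ]
 [ 0.     0.    -1.   ]] 0.3242433050572503 [ 0.46  0.41  1.5  -0.    1.23  1.92]
scene expect [444. 101.]
   0.95 [420.5, 89.3, 470.2, 122.2] [ 0.9  1.1 -0. ] 6.6
   0.87 [334.6, 199.8, 382.0, 217.9] [ 112.2 -334.4   -0. ] 44.1
side expect [239.  76.]
   0.9 [294.4, 167.1, 319.5, 206.9] [ -63.9 -418.6    0. ] 42.4
   0.85 [217.3, 61.6, 261.2, 90.6] [0.5 2.7 0. ] 5.6
wrist expect [317. 253.]
   0.77 [503.9, 130.6, 578.2, 228.1] [  57.4 -116.2    0. ] -135.5
```

View pics/i.png

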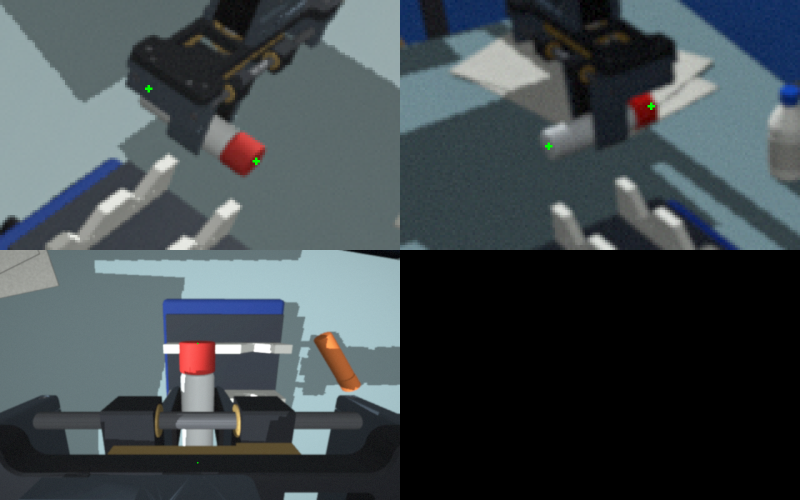

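The tube is held within about 1 mm of centre, at yaw 6.6°. Lowering it now.

play_rows([
  [0,-0.1,4],
  [0,-0.1,7],
  [0,-0.1,8.8],
  [0,-0.1,9.5],
  [0,-0.1,9.9],
  [0,-0.1,9.9],
], spin=[0,0,0,0,0,0])

```text
time: 17.2
tcp_pos: [549.2, 290.1, 59.8]
ee_rot: [[0.993, 0.117, 0.001], [0.117, -0.993, 0.0], [0.001, -0.0, -1.0]]
wrist_force: [-0.3, 0.4, 0.4]
opening: 0.329
```

play_rows([
  [0,0,0.2],
  [0,0,0.4],
  [0,0,0.4],
], spin=[0,0,0])

```text
time: 17.58
tcp_pos: [549.4, 289.9, 56.3]
ee_rot: [[0.993, 0.117, 0.002], [0.117, -0.993, 0.0], [0.002, -0.0, -1.0]]
wrist_force: [-1.6, -1.0, 5.0]
opening: 0.324
```

play_rows([
  [0,0,0.1],
  [0,0,0.1],
], spin=[0,0])

```text
time: 17.82
tcp_pos: [549.4, 289.7, 56.1]
ee_rot: [[0.993, 0.117, 0.002], [0.117, -0.993, 0.0], [0.002, -0.0, -1.0]]
wrist_force: [-1.5, -2.1, 9.0]
opening: 0.326
```

play_rows([
  [0,0,0],
  [0,0,0],
  [0,0,0],
  [0,0,0],
  [0,0,-1],
  [0,0,-3],
  [0,0,-7],
  [0,0,-11],
  [0,0,-11],
], spin=[0,0,0,0,0,0,0,0,0], claw=0.1)

```text
time: 18.95
tcp_pos: [551.1, 291.1, 168.9]
ee_rot: [[0.993, 0.117, 0.008], [0.117, -0.993, 0.004], [0.008, -0.003, -1.0]]
wrist_force: [0.2, -0.2, -0.5]
opening: 0.551
```

play_rows([
  [0.5,6,0],
  [1,12,0],
  [1.5,18,0],
  [2,24,0],
  [2.4,30,0],
  [2.8,36,0],
  [3.2,42,0],
  [3.7,49.8,2],
  [3.7,49.8,2],
  [3.7,49.8,2],
  [3.7,49.8,2],
], spin=[5,10,15,20,25,30,35,38,38,38,38], claw=0.4)

```text
time: 20.32
tcp_pos: [643.7, -198.7, 144.5]
ee_rot: [[0.855, -0.518, -0.0], [-0.518, -0.855, 0.001], [-0.0, -0.001, -1.0]]
wrist_force: [1.2, 0.6, 0.2]
opening: 0.701
```

```bash
python3 - <<'E'
from rk import *
s=monitor.read_state();print(s['time'],s['tcp_pos'],s['ee_rot'].round(3),s['opening'],np.round(s['joint_pos'],2))
pa=vision.get_image('scene');pb=vision.get_image('side');w=vision.get_image('wrist')
print(fit([pb],(553.8,247.6))[:3])
ma,mb=pick(pa,'tube_red',(444,125)),pick(pb,'tube_red',(239,110))
print('red',tube(pa,ma,pb,mb))
for n,p in(('scene',pa),('side',pb),('wrist',w)):
    for t,z in(('tube_yellow',15),('tube_red',91)):
      for m in trace(p,t)[:3]:
        c,d=axis(m['pixels']);q=back(p,c,z);q2=back(p,c+10*d,z)-q;print(n,t,round(m['score'],2),m['bbox'],q.round(1),np.degrees(np.arctan2(q2[1],q2[0])).round(1))
E
```

```text
20.325 [ 643.66005919 -198.67174325  144.50297967] [[ 0.855 -0.518 -0.   ]
 [-0.518 -0.855  0.001]
 [-0.    -0.001 -1.   ]] 0.7006492208577035 [-0.32  0.5   1.38  0.    1.26  1.8 ]
(array([567.74596379, 280.06472754]), np.float64(5.7037018820137035), np.float64(0.6596942266047732))
red (array([548.71627344, 288.40006466,  92.83814334]), [np.float64(0.4763746281905849), np.float64(0.31039020484934376)], array([ 0.97324332, -0.08941366,  0.21166632]))
scene tube_yellow 0.72 [279.5, 252.2, 294.1, 310.8] [ 644.2 -203.8   15. ] -30.8
scene tube_yellow 0.56 [201.7, 288.1, 243.3, 334.3] [ 619.5 -344.5   15. ] 8.4
scene tube_red 0.96 [410.2, 113.8, 454.8, 151.1] [548.6 288.6  91. ] 5.8
scene tube_red 0.93 [335.7, 197.7, 383.0, 216.7] [619.2  -1.7  91. ] 43.5
side tube_yellow 0.6 [356.9, 227.4, 415.4, 241.0] [ 643.8 -198.5   15. ] -32.2
side tube_yellow 0.59 [398.0, 267.7, 446.5, 310.0] [ 619.6 -342.5   15. ] 10.1
side tube_red 0.71 [222.4, 95.3, 264.4, 124.8] [549.8 292.2  91. ] 10.4
wrist tube_yellow 0.84 [303.6, 136.2, 336.4, 245.4] [ 644.6 -199.9   15. ] 148.9
wrist tube_yellow 0.78 [399.6, 84.8, 482.7, 192.6] [ 622.4 -343.4   15. ] -171.8
```

Red is seated at about (548.7, 288.5, 92). The wrist, scene and side views agree on yellow within about 4 mm. I'm grasping it at the same depth.

play_rows([
  [0.1,0,6],
  [0.1,0,11],
  [0.1,0,14],
  [0.1,0,15.5],
  [0.1,0,16.2],
  [0.1,0,16.5],
  [0.1,0,16.5],
], spin=[0,0,0,0,0,0,0])

```text
time: 21.75
tcp_pos: [645.3, -201.1, -19.7]
ee_rot: [[0.854, -0.52, 0.002], [-0.52, -0.854, -0.001], [0.002, -0.0, -1.0]]
wrist_force: [0.1, -0.7, -0.1]
opening: 0.703
```

play_rows([
  [0,0,0],
  [0,0,0],
  [0,0,0],
  [0,0,0],
  [0,0,0],
  [0,0,0],
  [0,0,0],
], spin=[0,0,0,0,0,0,0], claw=-1, newtons=20)

```text
time: 22.62
tcp_pos: [644.7, -200.9, -20.6]
ee_rot: [[0.854, -0.519, 0.0], [-0.519, -0.854, -0.0], [0.0, -0.0, -1.0]]
wrist_force: [0.1, -0.1, 1.7]
opening: 0.327
```

play_rows([
  [0,0,-2],
  [0,0,-6],
  [0,0,-12],
  [-2,-2,-17],
  [-6,-6.4,-18],
  [-10,-10.6,-18],
  [-14,-14.9,-18],
  [-18,-19.2,-18],
  [-22,-23.4,-18],
  [-26,-27.7,-18],
  [-28.5,-30.3,-18],
  [-28.5,-30.3,-18],
  [-28.5,-30.3,-18],
  [-28.5,-30.3,-18],
], spin=[0,0,0,0,-5,-10,-16,-22,-28,-34,-38,-38,-38,-38])

```text
time: 24.38
tcp_pos: [558.8, 204.8, 159.2]
ee_rot: [[0.993, 0.115, 0.0], [0.115, -0.993, -0.0], [-0.0, 0.0, -1.0]]
wrist_force: [-0.2, 0.3, -0.6]
opening: 0.323
```

```bash
python3 - <<'E'
from rk import *
s=monitor.read_state();print(s['time'],s['tcp_pos'],s['ee_rot'].round(3),s['opening'])
T=s['tcp_pos'];z=T[2]+35.6;C=np.array([T[0],T[1],z])
for n in('scene','side'):
    p=vision.get_image(n);e=proj(p,C)[0];print(n,'expect',e.round())
    for m in trace(p,'tube_yellow'):
        c,d=axis(m['pixels']);q=back(p,c,z);q2=back(p,c+10*d,z)-q;print('  ',round(m['score'],2),m['bbox'],(q-C).round(1),np.degrees(np.arctan2(q2[1],q2[0])).round(1))
E
```

```text
24.375 [558.75816274 204.83700076 159.22277033] [[ 0.993  0.115  0.   ]
 [ 0.115 -0.993 -0.   ]
 [-0.     0.    -1.   ]] 0.3234488161352437
scene expect [420. 119.]
   0.6 [421.9, 116.2, 445.9, 141.3] [32.6  3.9 -0. ] 5.9
   0.58 [199.1, 288.1, 245.0, 333.8] [ 128.1 -544.1   -0. ] 10.8
side expect [259.  91.]
   0.81 [396.7, 267.8, 448.4, 309.4] [ -48.2 -622.5   -0. ] 7.4
   0.68 [234.7, 77.0, 285.0, 103.5] [-2.6  0.1 -0. ] 1.0
```

play_rows([
  [0,-0.1,4],
  [0,-0.1,7],
  [0,-0.1,8.8],
  [0,-0.1,9.5],
  [0,-0.1,9.8],
  [0,-0.1,9.8],
], spin=[0,0,0,0,0,0])

```text
time: 25.32
tcp_pos: [558.9, 207.1, 61.9]
ee_rot: [[0.993, 0.116, 0.001], [0.116, -0.993, 0.0], [0.001, -0.0, -1.0]]
wrist_force: [1.0, 0.3, -0.2]
opening: 0.32
```

play_rows([
  [0,0,0.2],
  [0,0,0.4],
  [0,0,0.4],
], spin=[0,0,0])

```text
time: 25.7
tcp_pos: [558.8, 207.0, 58.0]
ee_rot: [[0.993, 0.117, 0.001], [0.117, -0.993, -0.0], [0.001, 0.0, -1.0]]
wrist_force: [-0.4, -1.8, 4.2]
opening: 0.324
```

play_rows([
  [0,0,0.1],
  [0,0,0.2],
  [0,0,0.2],
], spin=[0,0,0])

```text
time: 26.08
tcp_pos: [559.0, 206.6, 57.5]
ee_rot: [[0.993, 0.117, 0.002], [0.117, -0.993, -0.001], [0.002, 0.001, -1.0]]
wrist_force: [-2.6, -4.3, 12.3]
opening: 0.326
```

play_rows([
  [0,0,0],
  [0,0,0],
  [0,0,0],
  [0,0,0],
  [0,0,-1],
  [0,0,-3],
  [0,0,-7],
  [0,0,-11],
  [0,0,-12],
], spin=[0,0,0,0,0,0,0,0,0], claw=0.1)

```text
time: 27.2
tcp_pos: [560.0, 207.7, 178.9]
ee_rot: [[0.993, 0.117, 0.006], [0.117, -0.993, 0.002], [0.006, -0.001, -1.0]]
wrist_force: [0.8, 0.7, -1.0]
opening: 0.552
```

play_rows([
  [-4,6,-3],
  [-8,12,-3],
  [-12,18,-3],
  [-15,24,-3],
  [-15,24,-3],
  [-15,24,-3],
], spin=[0,0,0,0,0,0])

```text
time: 27.95
tcp_pos: [435.8, -50.5, 204.7]
ee_rot: [[0.994, 0.113, -0.001], [0.113, -0.994, -0.0], [-0.001, -0.0, -1.0]]
wrist_force: [0.2, 0.5, 0.1]
opening: 0.548
```

```bash
python3 - <<'E'
from rk import *
s=monitor.read_state();print(s['time'],s['tcp_pos'],s['opening'])
v=[];P2={}
o=np.array([553.8,247.6]);a=np.radians(6.7);Rm=np.array([[np.cos(a),np.sin(a)],[-np.sin(a),np.cos(a)]])
for n in('scene','side'):
    p=vision.get_image(n);u,r=np.int32(proj(p,[553.8,247.6,80])[0])
    for t,z in(('tube_red',91),('tube_yellow',91),('tube_blue',15)):
        X={'tube_red':(549,289),'tube_yellow':(559,206),'tube_blue':(459,-284)}[t]
        m=pick(p,t,proj(p,[*X,z])[0]);P2[n,t]=(p,m);c,d=axis(m);q=back(p,c,z);q2=back(p,c+10*d,z)-q
        print(n,t,q.round(1),'rocker xy',(Rm@(q[:2]-o)).round(1),np.degrees(np.arctan2(q2[1],q2[0])).round(1))
    y=max(r-62,0);v.append(cv2.resize(p['frame'][y:y+125,u-100:u+100],(400,250),interpolation=3))
for t in('tube_red','tube_yellow','tube_blue'): print(t,'stereo',tube(*P2['scene',t],*P2['side',t])[0].round(1))
cv2.imwrite('pics/j.png',np.hstack(v))
E
```

```text
27.95 [435.8330151  -50.46473657 204.72243378] 0.5483691770802852
scene tube_red [548.6 287.8  91. ] rocker xy [-0.4 40.5] 4.0
scene tube_yellow [557.4 203.6  91. ] rocker xy [ -1.6 -44.1] 7.0
scene tube_blue [ 459.  -286.7   15. ] rocker xy [-156.5 -519.6] 3.9
side tube_red [544.2 -35.8  91. ] rocker xy [ -42.6 -280.4] 44.9
side tube_yellow [ 573.9 -374.6   91. ] rocker xy [ -52.6 -620.3] 8.7
side tube_blue [ 459.5 -282.2   15. ] rocker xy [-155.5 -515.2] 5.3
tube_red stereo [624.6 155.5  42.1]
tube_yellow stereo [ 675.4 -327.1  386.6]
tube_blue stereo [ 459.1 -284.9   17.3]
```

View pics/j.png

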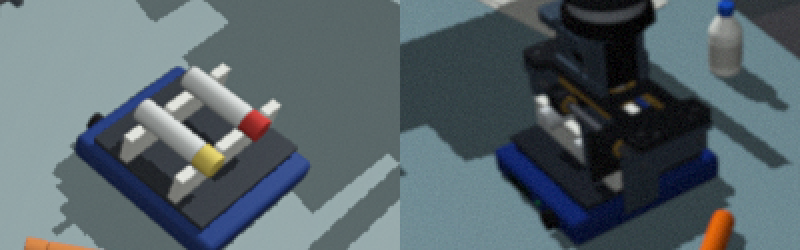

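Scene view: both tubes lie in their grooves, red at crop (225,105) and yellow at (178,140). The arm blocks the side view, so I'll move it aside and confirm heights in stereo.

play_rows([
  [6,4,0],
  [12,8,0],
  [18,12,0],
  [22,15,0],
  [22,15,0],
  [22,15,0],
], spin=[0,0,0,0,0,0])

```text
time: 29.1
tcp_pos: [674.1, -172.0, 203.6]
ee_rot: [[0.993, 0.117, -0.002], [0.117, -0.993, 0.001], [-0.002, -0.001, -1.0]]
wrist_force: [-0.1, -0.0, 0.1]
opening: 0.551
```

```bash
python3 - <<'E'
from rk import *
P2={};v=[]
for n in('scene','side'):
    p=vision.get_image(n);u,r=np.int32(proj(p,[553.8,247.6,80])[0])
    for t,X in(('tube_red',(549,289,91)),('tube_yellow',(559,206,91))):
        m=pick(p,t,proj(p,X)[0]);P2[n,t]=(p,m);c,d=axis(m);q=back(p,c,91);print(n,t,q.round(1))
    y=max(r-62,0);v.append(cv2.resize(p['frame'][y:y+125,u-100:u+100],(400,250),interpolation=3))
for t in('tube_red','tube_yellow'): print(t,'stereo',tube(*P2['scene',t],*P2['side',t])[0].round(1))
cv2.imwrite('pics/k.png',np.hstack(v))
E
```

```text
scene tube_red [549.2 289.3  91. ]
scene tube_yellow [555.5 203.2  91. ]
side tube_red [549.5 290.4  91. ]
side tube_yellow [557.  207.8  91. ]
tube_red stereo [549.2 289.2  91.6]
tube_yellow stereo [555.6 203.3  93.4]
```

View pics/k.png

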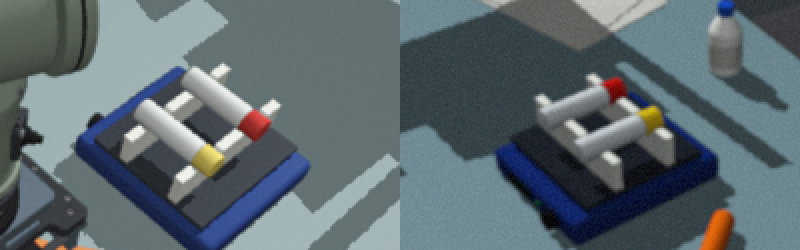

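Both views show both tubes cradled across both rails, at heights of about 92 and 93 mm, with the arm clear. Handing in.

```bash
python3 -c "
from bench import env;print(env.close_job())"
```

```text
the job is handed in; nothing more can be done
None
```

I laid the red-capped tube in the far (+y) groove and the yellow-capped tube in the near (−y) groove, then moved the arm clear and handed in at about 29 s. No verdict was reported.

**Last checks:**

| Tube | Stereo position (mm) | Groove midpoint aimed for (mm) | Height (mm, nominal 91) |
|---|---|---|---|
| Red | (549.2, 289.2) | (548.9, 289.3) | 91.6 |
| Yellow | (555.6, 203.3) | (558.7, 205.9) | 93.4 |

- **Alignment:** the last clear readings put both tubes within about 3° of the groove direction. Both camera views show each tube lying across both rails.
- **Blue tube:** measured within 1 mm of its start. The orange and black look-alikes were never handled.

**What failed or disagreed:**
- **Red grasp:** the first two tries closed above the tube, because the real fingertips sit about 25 mm behind the reported TCP. I went lower in small steps, watching the force, and then it held. I used the same depth for yellow.
- **Rocker position:** it comes from the scene camera only. The side-view rail fits were poor because the arm or the tubes hid the rails.
- **Yellow's sideways position:** the two cameras differ by about 4 mm, so this is my least certain number against the 8 mm limit.

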